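# Load the capping press, release its catch and hold the lever down

### The arm

A 6-joint arm with a two-finger parallel gripper is mounted at the origin on the work surface. World frame = base frame: x ahead of the robot, y to its left, z up, the work surface at z = 0. Lengths are in m, angles in rad, forces in N, time in s.
With the tool pointing down it reaches from about 0.35 to 0.975 m from the base axis. Payload 4.9 kg.
Tool frame: the origin (TCP) lies midway between the tips of the shut fingers; the grasp point (between the pads) lies 19 mm behind it; z points along the fingers, y is the direction in which the jaws open and shut (so a half turn about z gives the same grasp; the last joint's range is limited). The gripper opens to 85 mm and grips with 20 to 120 N. Pads are 22 mm wide; open, the fingers measure 114 mm over their backs; the gripper's body (76 mm by 85 mm) begins 54 mm behind the grasp point. The pads swing forward as they close: fully open they stand 13 mm farther back than shut.
Start: joints at [-1.273, 0.053, 1.613, -0, 1.476, -0.119], TCP at [0.253, -0.571, 0.231] pointing down, gripper open.
Joint ranges: [-3.01, 3.01], [-1.01, 2.22], [0.06, 2.58], [-1.02, 4.17], [0.09, 2.62], [-3.14, 3.14]. Speed limits (rad/s): [2.57, 2.57, 3.14, 3.14, 3.14, 3.14].

### API

Orientations are given as a unit quaternion [w, x, y, z].
In Python, from plant import manip, cams gives the robot as it stands.
- The arm moves only by the tool jog_arm, never from a script. Its argument "targets" is a list of rows, each a list of 4 numbers: the shift along the tool's x, y, z in m, then the turn about the tool's z in degrees. A call has 1 to 5 rows; each row is the pose to reach, as a shift and turn from the pose commanded when the call began, along the tool's axes at that moment; what a row does not reach only later rows make up. A row lasts 1/12 s, in which the tool goes at most 41.7 mm and 7.16 degrees, less where a joint would pass 70% of its speed; a pose out of reach is approached as far as the arm can. A call with a gripper value outside its range is refused whole. "fingers" is the opening, from 0 (shut) to 1 (fully open), set as the call begins (left out, the last holds). The fingers move at their own pace and stop on an object; the grip force is fixed at half the most. Time passes only in rows, so rows that repeat a pose let the fingers close. It gives the time, the measured TCP pose, the force and the opening at its end, in the units of the state.
- manip.state(): the state, without advancing time (a new reading comes with each control period).
- cams.grab_frame(name): name is "scene" or "side" or "wrist"; returns the picture (384x512x3 uint8, red, green, blue); there is no depth.
- cams.get_calibration(name): a dict with "camera_matrix" (3x3 intrinsics, pixels), "cam_to_world" (4x4, takes a point from camera to world coordinates). Camera axes: x right, y up, looking along -z (the intrinsics and any distortion apply to the point x, -y, -z); pixel columns grow to the right and rows downward; lengths in m; the calibration is good to about 2 mm. A picture is of the moment at which its call begins: read the wrist's pose just before it. get_calibration takes no time and is no camera call; for the wrist camera it gives the pose at the moment of the call.
- manip.job_done(): hands the job in, once; it reports no verdict.
The state is a dict: "time": time; "joint_pos": joint angles; "joint_vel": joint speeds; "joint_efforts": joint torques, N m; "tool_pos": TCP position; "tool_rot": TCP orientation; "contact_force": force on the tool from outside, world axes, zero at the start; "ft_torque": the same for the moment, N m; "gripper_width": opening from 0.0 (shut) to 1.0 (fully open).
Only numpy, scipy, OpenCV 4.12 (cv2) and the standard library are available. Lean on these libraries where they do the work, as an engineer would, in place of code of your own. Each camera call takes 0.05 s, during which the arm holds its last target. There are 200 camera calls.

### The job

Stand the tall capped vial upright and centred on the narrow post of the capping press and let go of it. Then flip the press's safety catch fully back, and after that pull the lever all the way down by its ball knob so that the plunger presses on the vial's cap, and finish while still holding the lever down there. Leave the other things on the bench where they stand.

Things in the scene. Friction and masses are not known exactly. Their poses are not given: they have to be found in the camera images.
- vial: Amber glass vial, white paper band, flat aluminium cap (already on): a plain cylinder 24 mm in diameter, 75 mm tall, about 40 g, standing loose on the bench; the taller of the two capped vials. Origin: centre of its underside, z up its axis.
- press: Capping press, fixed to the bench. Origin: on the bench (z = 0) under the post's axis; z up; the lever comes down towards its -x (front). Grey base plate 12 mm thick, x -70 to 220, y -75 to 75 mm. Two white cheeks 8 mm thick at y = -26 and 26 mm, x 105 to 195, up to z = 126 mm (the -y one to 176 at x 163 to 193, carrying the catch). All press numbers below are in this frame.
- post_top (a point): Centre of the flat top of the steel post, z = 44 mm, where the vial's underside belongs. Post 26 mm in diameter over its upper 22 mm, 38 mm below. With the lever raised nothing stands above it or beside it in y; to the back, cheeks start at x = 105 mm and the raised plunger disc hangs at x 103 to 112, z 218 to 242 mm. A gripper closing along the press's y has most room.
- lever_hinge (a point): Middle of the lever's hinge axis, which runs along the press's y: x = 120, y = 0, z = 111 mm.
- lever (a joint): Lever angle in rad: 0 = raised nearly upright (start), grows as it is pulled down to the front, to its stop at 1.45 (level). A return spring lifts it when let go; pull at the knob about 3 N at first, about 12 N at the bottom with the plunger. While the catch is on it moves only about 0.05 rad.
- knob (a point): Centre of the black ball knob, 30 mm in diameter, at the lever's end. With lever angle q and a = 1.45 - q it is at y = 0, x = 120 - 210 cos(a) + 30 sin(a), z = 111 + 210 sin(a) + 30 cos(a) mm: raised x 124, z 323; fully down x -90, z 141. The ball can turn between the pads of a gripper pointing down and closing along the press's y.
- handle: The lever's hand grip: the black ball knob (30 mm) with a black sleeve 16 mm thick behind it, to 60 mm from the ball's centre. Origin: the ball's centre; its x axis points along the lever to the hinge end. The grip can spin a little about the lever's own length.
- plunger: Spring plunger under the lever: black disc 22 mm in diameter on a 10 mm stem. Origin: centre of its pressing face. With the lever fully down and no vial the face is over the post at z = 111 mm; a vial on the post pushes it up 8 mm against its spring, about 8 N.
- catch (a joint): Safety catch angle in rad: 0 = on (its claw hooks in front of a side pin of the lever and blocks it), grows as its thumb tab is pushed back (to the press's +x), to its stop at 1.4 = fully off. Light friction, about 1 N at the tab, no spring: it stays where it is left.
- catch_tab (a point): Point near the tip of the catch's upright steel thumb tab: plate 26 mm wide along y, 8 mm thick, 55 mm long, at y = -95 mm. It turns about an axis along y through x = 175, z = 161 mm. At catch angle c: x = 175 + 55 sin(c - 0.35), z = 161 + 55 cos(c - 0.35) mm. Free space in front of, behind and outside (-y) it; the raised lever is 75 mm off in +y.
- short_vial: Bystander: capped amber vial of the same diameter (24 mm), only 46 mm tall. Origin: centre of underside.
- flask: Bystander: conical glass flask, 82 mm wide at the foot, 125 mm tall. Origin: centre of underside.
- beaker: Bystander: glass beaker, 68 mm across, 90 mm tall. Origin: centre of underside.
- reagent_bottle: Bystander: amber bottle with a blue cap, 72 mm across, 130 mm tall. Origin: centre of underside.
- jar: Bystander: white jar with a blue lid, 60 mm across, 70 mm tall. Origin: centre of underside.
- dish: Bystander: shallow white dish, 90 mm across, 16 mm tall. Origin: centre of underside.
- spatula: Bystander: steel laboratory spoon, 160 mm long, lying on the bench. Origin under its middle.

How it is judged:
On the way, in this order (a step that is already met when the one before it is completed fails the run):
1. the tall vial stands upright on the post, centred and let go, with the catch still on (horizontal distance between vial and post_top below 0.007 m and z of vial in the frame of post_top between -0.003 and 0.004 m and angle between vial's own z axis and vertical below 0.06 rad and contact force between the fingers and vial below 0.1 N and linear speed of vial below 0.02 m/s and value of joint catch below 0.3 rad), for 0.2 s.
2. the safety catch is flipped fully back, the lever still raised and the vial still on the post (value of joint catch above 1.15 rad and value of joint lever below 0.25 rad and horizontal distance between vial and post_top below 0.008 m), for 0.1 s.
3. the lever is pulled fully down by hand and the plunger presses the cap (value of joint lever above 1.4 rad and contact force between plunger and vial above 3 N and contact force between the fingers and handle above 2 N), for 0.3 s.
At the end, for the whole second after the job is handed in: The tall vial stands upright (within 0.08 rad) on the post within 8 mm of its centre, the catch is off (beyond 1.1 rad), the fingers hold the lever's handle (over 2 N) fully down (beyond 1.4 rad of 1.45), and the plunger presses on the vial with over 3 N (all of step 3 and value of joint catch above 1.1 rad and horizontal distance between vial and post_top below 0.008 m and angle between vial's own z axis and vertical below 0.08 rad and z of vial in the frame of post_top between -0.003 and 0.004 m); the arm keeps its last pose, push and grip.
It fails at once if a bystander is knocked away (over 30 mm) or tipped (distance of any of short_vial, flask, beaker, reagent_bottle, jar, dish, spatula from where it was at the start of the episode above 0.03 m or angle between any of short_vial, flask, beaker, reagent_bottle, jar's own z axis and vertical above 0.5 rad).
It also fails if it takes over 70 s, if anything falls off the work surface, if the arm or the gripper's body presses on something with over 40 N, if the wrist force passes 120 N, or if a joint passes its speed limit or range.

## Working session

There is one attempt and no reset: what is moved stays moved. The work goes in short steps, Python scripts to look and compute and a tool call to move; the robot and the scene stay as the last step left them, time stands still between calls to the robot, and variables do not carry over. Pictures are saved under pics/ and viewed, about 8 in all and at most 12, crops included, and the job is handed in when it is done.

Besides the shell and the picture viewer there is one more tool, called after "Call:" by a JSON object that holds its "op" and its "data", one argument or row to a line. jog_arm: Moves the arm, as the interface text tells. Its arguments: {"type":"object","properties":{"targets":{"type":"array"},"fingers":{"type":"number"}},"required":["targets"]}

```bash
mkdir -p pics; ls; python3 - <<'E'
from plant import manip,cams
import cv2,numpy as np
print(manip.state())
for n in("scene","side"):
    f=cams.grab_frame(n); np.save(f'pics/{n}.npy',f)
    cv2.imwrite(f'pics/{n}0.png',cv2.resize(f[:,:,::-1],(800,600),interpolation=cv2.INTER_CUBIC))
    print(n,cams.get_calibration(n))
E
```

```text
pics
{'time': 0.0, 'joint_pos': array([-1.27301282e+00,  5.33482337e-02,  1.61429635e+00,  1.96056330e-05,
        1.47598340e+00, -1.19008047e-01]), 'joint_vel': array([8.91850949e-05, 7.37115474e-04, 1.00639804e-03, 5.21227880e-04,
       5.30793885e-04, 7.17228716e-04]), 'joint_efforts': array([-4.65578760e-04, -3.93676114e+01, -3.70180929e+01, -1.35997811e-04,
        6.89328153e-03, -3.55984191e-06]), 'tool_pos': array([ 0.25283595, -0.57089925,  0.23006696]), 'tool_rot': array([-1.01446955e-03,  9.78363760e-01,  2.06889627e-01, -8.11264716e-05]), 'contact_force': array([-0.63239452,  0.47102466,  0.26101875]), 'ft_torque': array([ 0.04765484,  0.00099767, -0.00328096]), 'gripper_width': 1.0012718591270233}
scene {'camera_matrix': array([[460.33010958,   0.        , 256.19479266],
       [  0.        , 460.33010958, 194.19300465],
       [  0.        ,   0.        ,   1.        ]]), 'cam_to_world': array([[ 0.14734686, -0.78981773,  0.5953796 ,  1.25311822],
       [ 0.98907334,  0.12056807, -0.08483671, -0.11136917],
       [-0.00477824,  0.60137451,  0.79895298,  1.15119678],
       [ 0.        ,  0.        ,  0.        ,  1.        ]])}
side {'camera_matrix': array([[492.72311615,   0.        , 255.39449947],
       [  0.        , 492.72311615, 192.10274226],
       [  0.        ,   0.        ,   1.        ]]), 'cam_to_world': array([[-0.88411626,  0.30062857, -0.35771624, -0.00787089],
       [-0.46725943, -0.56445409,  0.68048527,  0.9862603 ],
       [ 0.00265892,  0.76877438,  0.63951457,  1.17163603],
       [ 0.        ,  0.        ,  0.        ,  1.        ]])}
```

View pics/scene0.png

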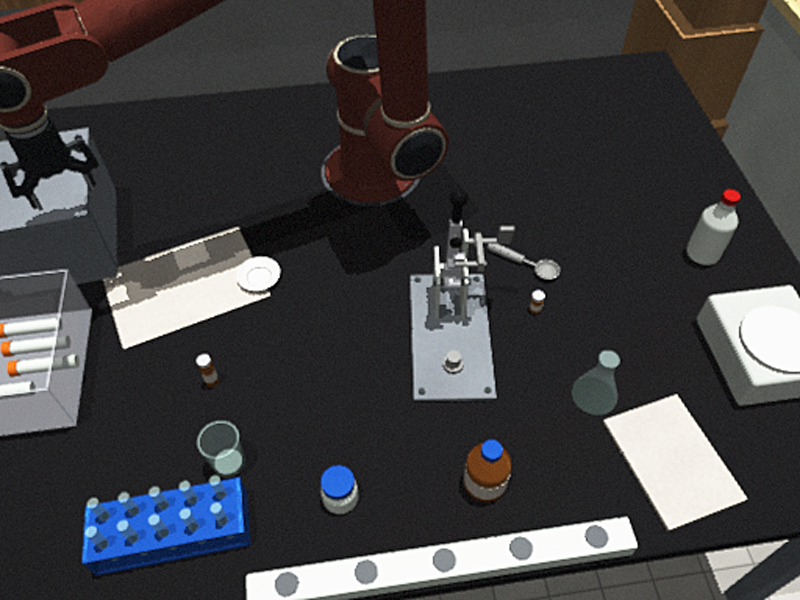

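View pics/side0.png

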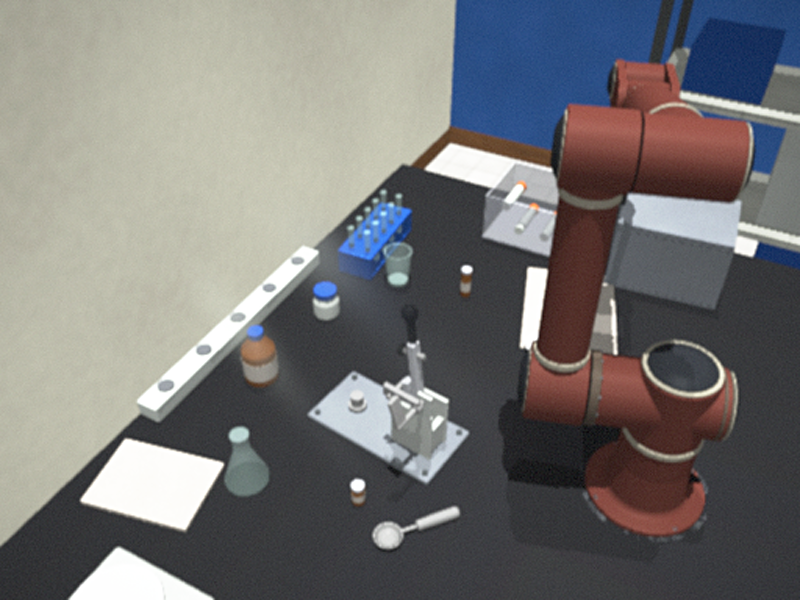

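Scene view: tall vial at about (207,370) of the 800x600 view, press with post at (453,362), knob (458,202), catch tab (506,235). The press front faces away from the robot. Side view: tall vial (466,280), post (357,400), knob (410,313). I'll enlarge these.

```bash
python3 - <<'E'
import cv2,numpy as np
s=np.load('pics/scene.npy')[:,:,::-1];d=np.load('pics/side.npy')[:,:,::-1]
def t(im,x,y,w,h,k):
    o=cv2.resize(im[y:y+h,x:x+w],None,fx=k,fy=k,interpolation=cv2.INTER_CUBIC)
    for i in range(0,w,10): cv2.putText(o,str(x+i),(i*k,8),0,.3,(0,255,255),1); cv2.line(o,(i*k,0),(i*k,h*k),(0,90,90),1)
    for i in range(0,h,10): cv2.putText(o,str(y+i),(0,i*k+8),0,.3,(0,255,255),1); cv2.line(o,(0,i*k),(w*k,i*k),(0,90,90),1)
    return o
o=np.zeros((600,800,3),np.uint8)
a=t(s,255,120,80,145,4);o[:580,:320]=a
b=t(d,192,190,115,125,4);o[:500,330:790]=b
cv2.imwrite('pics/press.png',o)
o=np.zeros((400,800,3),np.uint8)
o[:400,:400]=t(s,112,218,40,40,10);o[:400,400:]=t(d,278,162,40,40,10)
cv2.imwrite('pics/vial.png',o)
E
```

```text
(no output)
```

View pics/press.png

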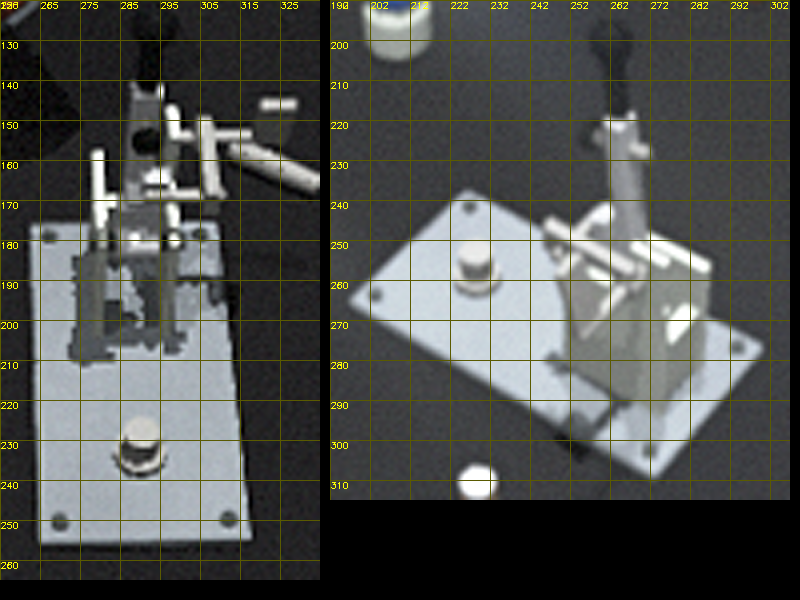

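View pics/vial.png

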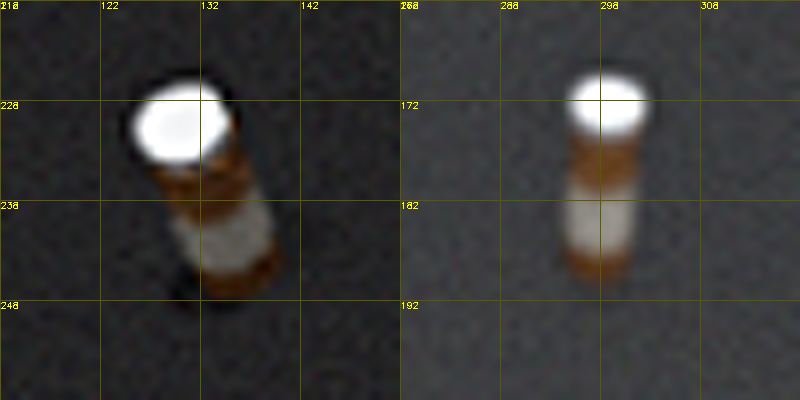

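Press crops: post top in scene (290.5,227.8), side (228.7,253.5), with base corners readable in both. Vial cap in scene (130.3,230.3), side (298.8,172.5). Next I'll fit the poses.

```bash
cat > h.py <<'E'
import numpy as np
from scipy.optimize import least_squares
from plant import manip,cams
def proj(c,p):
    K,T=c['camera_matrix'],c['cam_to_world']
    q=(np.atleast_2d(p)-T[:3,3])@T[:3,:3]*[1,-1,-1]
    q=q@K.T; return q[:,:2]/q[:,2:]
def P(pose,p):  # press frame mm -> world
    x,y,a=pose; c,s=np.cos(a),np.sin(a)
    return np.atleast_2d(p)/1000@np.array([[c,-s,0],[s,c,0],[0,0,1]]).T+[x,y,0]
E
python3 - <<'E'
from h import *
S,D=cams.get_calibration('scene'),cams.get_calibration('side')
kn=[124,0,323]
fs=[((0,0,44),(290.5,227.8)),((220,75,12),(262.5,176)),((220,-75,12),(309.5,175.5)),((-70,75,0),(265,255.3)),((-70,-75,0),(318,254.5)),(kn,(292.5,131))]
fd=[((0,0,44),(228.7,253.5)),((-70,-75,12),(197,265)),((-70,75,12),(225.75,237.5)),((220,75,12),(300.25,276.75)),((220,-75,0),(273.2,309.5)),(kn,(262.5,200.5))]
def f(v,raw=0):
    return np.r_[(proj(S,P(v,[a for a,_ in fs]))-[b for _,b in fs]).ravel(),(proj(D,P(v,[a for a,_ in fd]))-[b for _,b in fd]).ravel()]
r=least_squares(f,[.6,.05,np.pi],loss='soft_l1');v=r.x
print('press',v,np.degrees(v[2]));print(f(v).reshape(-1,2).round(1))
g=lambda u:np.r_[proj(S,[u[0],u[1],.072])[0]-(130.3,230.3),proj(D,[u[0],u[1],.072])[0]-(298.8,172.5)]
r=least_squares(g,[.7,-.4]);print('vial',r.x,g(r.x).round(1))
np.save('press.npy',v)
print(P(v,[[0,0,44],[124,0,323],[-90,0,141],[175-19,-95,213],[175+55*np.sin(1.05),-95,161+55*np.cos(1.05)]]).round(4))
print(proj(S,[r.x[0],r.x[1],0]),proj(D,[r.x[0],r.x[1],0]))
E
```

```text
press [0.55917734 0.0865846  3.01199541] 172.57462462557174
[[ 0.3 -0.7]
 [-0.1 -1. ]
 [-0.2 -1.3]
 [ 0.1  1.4]
 [-0.1  1.3]
 [ 1.3 -5.1]
 [-0.2 -0.9]
 [-0.6 -0.5]
 [ 0.1 -0.7]
 [ 0.6 -1. ]
 [ 0.3  1.7]
 [-0.3 -0.8]]
vial [ 0.52007779 -0.36018978] [ 0.2 -0.1  0.  -0.4]
[[0.5592 0.0866 0.044 ]
 [0.4362 0.1026 0.323 ]
 [0.6484 0.075  0.141 ]
 [0.4168 0.2009 0.213 ]
 [0.3506 0.2096 0.1884]]
[[135.99471233 243.61324512]] [[297.71078124 187.31946715]]
```

Call:
{"op": "jog_arm", "data": {
  "targets": [
    [0.04,-0.01,0,7],
    [0.08,-0.02,0,14],
    [0.12,-0.03,0,21],
    [0.15,-0.04,0,28],
    [0.17,-0.044,0,31.3]
  ]
}}

```text
time: 0.52
tool_pos: [0.3927, -0.4596, 0.2307]
tool_rot: [-0.001, 0.998, -0.066, 0.0]
contact_force: [-0.4, 0.3, 0.5]
gripper_width: 1.001
```

```bash
cat >> h.py <<'E'
from scipy.spatial.transform import Rotation as R
def rel(tgt,yaw=None):
    s=manip.state();q=s['tool_rot'];M=R.from_quat(np.r_[q[1:],q[0]]).as_matrix()
    y=np.degrees(np.arctan2(M[1,0],M[0,0]))
    print('t',round(s['time'],2),'tcp',s['tool_pos'].round(4),'yaw',y.round(2),'zax',M[:,2].round(3),'F',s['contact_force'].round(1),'g',round(s['gripper_width'],3),'j',s['joint_pos'].round(2))
    if tgt is not None: print('shift',(M.T@(np.array(tgt)-s['tool_pos'])).round(4), 'turn', None if yaw is None else (y-yaw))
E
python3 - <<'E'
from h import *
rel([.52,-.36,.2],-7.4)
c=cams.get_calibration('wrist');print(c['camera_matrix'],c['cam_to_world'].round(3))
E
```

```text
t 0.52 tcp [ 0.3927 -0.4596  0.2307] yaw -7.58 zax [ 0.     0.002 -1.   ] F [-0.4  0.3  0.5] g 1.001 j [-0.99  0.01  1.66  0.    1.48  0.72]
shift [ 0.1131 -0.1155  0.0309] turn -0.18110125299063462
[[282.65558893   0.         258.65415747]
 [  0.         282.65558893 193.54520581]
 [  0.           0.           1.        ]] [[-0.13   0.94   0.316  0.475]
 [-0.991 -0.123 -0.044 -0.47 ]
 [-0.002 -0.319  0.948  0.375]
 [ 0.     0.     0.     1.   ]]
```

Call:
{"op": "jog_arm", "data": {
  "targets": [
    [0.03,-0.03,0.015,0],
    [0.06,-0.06,0.03,0],
    [0.09,-0.09,0.045,0],
    [0.113,-0.1155,0.06,0],
    [0.113,-0.1155,0.06,0]
  ]
}}

```text
time: 0.93
tool_pos: [0.5196, -0.357, 0.1669]
tool_rot: [-0.003, 0.998, -0.062, -0.002]
contact_force: [-0.6, 0.9, -0.7]
gripper_width: 1.003
```

```bash
python3 - <<'E'
from h import *
import cv2
rel([.52,-.36,.055],-7.4)
c=cams.get_calibration('wrist');f=cams.grab_frame('wrist')
print(proj(c,[[.52,-.36,.075],[.52,-.36,0]]).round(1))
o=cv2.resize(f[:,:,::-1],(768,576),interpolation=cv2.INTER_CUBIC);cv2.imwrite('pics/w1.png',o)
g=f.min(2)>150
n,l,st,ce=cv2.connectedComponentsWithStats(g.astype(np.uint8))
print([(st[i].tolist(),ce[i].round(1).tolist()) for i in range(1,n) if st[i,4]>60])
import pickle;pickle.dump(c,open('w1.pkl','wb'))
E
```

```text
t 0.93 tcp [ 0.5196 -0.357   0.1669] yaw -7.12 zax [-0.003  0.006 -1.   ] F [-0.6  0.9 -0.7] g 1.003 j [-0.72  0.12  1.66  0.    1.38  0.97]
shift [0.0012 0.0035 0.1119] turn 0.27724132605237894
[[264.  196. ]
 [263.2 174.2]]
[([156, 0, 28, 18, 65], [168.3, 9.1]), ([188, 0, 46, 29, 831], [212.5, 13.3]), ([361, 234, 75, 78, 2716], [403.3, 269.9]), ([226, 261, 130, 96, 7163], [298.1, 311.3]), ([200, 325, 46, 25, 511], [221.3, 335.7]), ([403, 360, 15, 9, 73], [409.1, 364.0])]
```

View pics/w1.png

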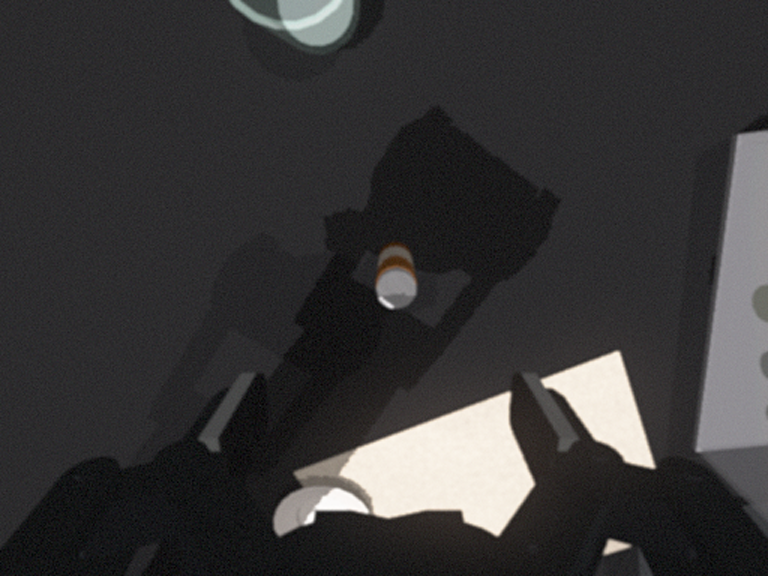

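Cap in the wrist view is at (264.7,193) native pixels, about 2 mm further out than predicted. Fingers are open around it, so I'll descend in stages.

Call:
{"op": "jog_arm", "data": {
  "targets": [
    [0.003,0.003,0.035,0],
    [0.003,0.003,0.06,0],
    [0.003,0.003,0.06,0]
  ]
}}

```text
time: 1.23
tool_pos: [0.5165, -0.364, 0.1051]
tool_rot: [-0.003, 0.998, -0.065, -0.004]
contact_force: [-0.5, 0.1, -1.5]
gripper_width: 1.001
```

```bash
python3 - <<'E'
from h import *
rel([.522,-.3605,.027],-7.4)
E
```

```text
t 1.23 tcp [ 0.5165 -0.364   0.1051] yaw -7.46 zax [-0.008  0.007 -1.   ] F [-0.5  0.1 -1.5] g 1.001 j [-0.73  0.18  1.69 -0.    1.28  0.97]
shift [ 0.0057 -0.0037  0.078 ] turn -0.05711643879575501
```

Call:
{"op": "jog_arm", "data": {
  "targets": [
    [0.0055,-0.0035,0.03,0],
    [0.0055,-0.0035,0.06,0],
    [0.0055,-0.0035,0.077,0],
    [0.0055,-0.0035,0.077,0]
  ]
}}

```text
time: 1.57
tool_pos: [0.5232, -0.362, 0.0308]
tool_rot: [-0.002, 0.998, -0.065, -0.003]
contact_force: [-0.1, -0.4, -0.3]
gripper_width: 1.001
```

```bash
python3 - <<'E'
from h import *
rel([.522,-.3605,.027],-7.4)
E
```

```text
t 1.57 tcp [ 0.5232 -0.362   0.0308] yaw -7.48 zax [-0.006  0.005 -1.   ] F [-0.1 -0.4 -0.3] g 1.001 j [-0.72  0.28  1.72 -0.    1.16  0.98]
shift [-0.0013 -0.0013  0.0038] turn -0.08294447313201836
```

Call:
{"op": "jog_arm", "data": {
  "targets": [
    [0,-0.001,0.003,0],
    [0,-0.001,0.003,0],
    [0,-0.001,0.003,0],
    [0,-0.001,0.003,0],
    [0,-0.001,0.003,0]
  ],
  "fingers": 0
}}

```text
time: 1.98
tool_pos: [0.527, -0.3629, 0.0331]
tool_rot: [0.001, 0.998, -0.065, 0.001]
contact_force: [0.5, 0.3, -0.0]
gripper_width: 0.3
```

Call:
{"op": "jog_arm", "data": {
  "targets": [
    [0,0,0,0],
    [0,0,0,0],
    [0,0,0,0]
  ]
}}

```text
time: 2.23
tool_pos: [0.5271, -0.3629, 0.0331]
tool_rot: [0.001, 0.998, -0.065, 0.001]
contact_force: [-0.8, 0.0, 5.3]
gripper_width: 0.265
```

```bash
python3 - <<'E'
from h import *
rel([.559,.0866,.25],-7.4)
E
```

```text
t 2.23 tcp [ 0.5271 -0.3629  0.0331] yaw -7.41 zax [ 0.002 -0.002 -1.   ] F [-0.8  0.   5.3] g 0.265 j [-0.72  0.28  1.71 -0.    1.15  0.98]
shift [-0.0259 -0.4495 -0.2177] turn -0.011932710141092429
```

Call:
{"op": "jog_arm", "data": {
  "targets": [
    [0,0,-0.03,0],
    [0,0,-0.06,0],
    [0,-0.03,-0.09,0],
    [0,-0.06,-0.12,0],
    [-0.005,-0.1,-0.13,0]
  ]
}}

```text
time: 2.65
tool_pos: [0.5364, -0.2652, 0.1665]
tool_rot: [0.002, 0.998, -0.066, 0.004]
contact_force: [0.6, -0.5, 1.6]
gripper_width: 0.266
```

Call:
{"op": "jog_arm", "data": {
  "targets": [
    [-0.003,-0.04,0,0],
    [-0.006,-0.08,0,0],
    [-0.009,-0.12,0,0],
    [-0.012,-0.16,0,0],
    [-0.015,-0.19,0,0]
  ]
}}

```text
time: 3.07
tool_pos: [0.5433, -0.0701, 0.1607]
tool_rot: [-0.0, 0.998, -0.064, -0.0]
contact_force: [0.2, -0.4, -0.1]
gripper_width: 0.264
```

```bash
python3 - <<'E'
from h import *
rel([.559,.0866,.16],-7.4)
E
```

```text
t 3.07 tcp [ 0.5433 -0.0701  0.1607] yaw -7.35 zax [-0.     0.001 -1.   ] F [ 0.2 -0.4 -0.1] g 0.264 j [-0.26 -0.08  1.86  0.    1.36  1.43]
shift [-0.0045 -0.1574  0.0009] turn 0.054075387719906054
```

Call:
{"op": "jog_arm", "data": {
  "targets": [
    [0,-0.035,0,0],
    [0,-0.07,0,0],
    [0,-0.105,0,0],
    [0,-0.14,0.02,0],
    [0,-0.157,0.04,0]
  ]
}}

```text
time: 3.48
tool_pos: [0.5653, 0.0862, 0.1222]
tool_rot: [-0.001, 0.998, -0.063, 0.002]
contact_force: [0.5, 0.7, 0.2]
gripper_width: 0.269
```

Call:
{"op": "jog_arm", "data": {
  "targets": [
    [0,0,0,0],
    [0,0,0,0],
    [0,0,0,0]
  ]
}}

```text
time: 3.73
tool_pos: [0.5642, 0.0821, 0.1213]
tool_rot: [0.0, 0.998, -0.065, 0.0]
contact_force: [-0.2, -0.5, -0.4]
gripper_width: 0.266
```

```bash
python3 - <<'E'
from h import *
import cv2
rel([.559,.0866,.12],-7.4)
o=np.zeros((600,800,3),np.uint8);X=0
for n,(x,y,w,h) in dict(wrist=(190,110,130,190),scene=(255,180,70,80),side=(200,200,70,80)).items():
    c=cams.get_calibration(n);f=cams.grab_frame(n);np.save(f'pics/{n}p.npy',f);np.save(f'pics/{n}p_cal.npy',c,allow_pickle=True)
    k=3 if n=='wrist' else 5
    t=cv2.resize(f[y:y+h,x:x+w,::-1],None,fx=k,fy=k,interpolation=cv2.INTER_CUBIC)
    for i in range(0,w,10): cv2.putText(t,str(x+i),(i*k,8),0,.3,(0,255,255),1);cv2.line(t,(i*k,0),(i*k,4),(0,255,255))
    for i in range(0,h,10): cv2.putText(t,str(y+i),(0,i*k+4),0,.3,(0,255,255),1)
    if n=='wrist': o[:h*k,:w*k]=t
    elif n=='scene': o[:300,400:400+350]=t[:300]
    else: o[300:600,400:400+350]=t[50:350]
    p=np.load('press.npy'); print(n,proj(c,P(p,[0,0,44])).round(1),proj(c,P(p,[0,0,70])).round(1))
cv2.imwrite('pics/p1.png',o)
E
```

```text
t 3.73 tcp [0.5642 0.0821 0.1213] yaw -7.42 zax [ 0. -0. -1.] F [-0.2 -0.5 -0.4] g 0.266 j [ 0.01  0.02  1.84 -0.    1.29  1.71]
shift [-0.0058 -0.0038  0.0013] turn -0.024765322018310165
wrist [[255.6 209.2]] [[255.3 222. ]]
scene [[290.8 227.1]] [[291.3 222. ]]
side [[228.5 252.6]] [[228.2 246.8]]
```

View pics/p1.png

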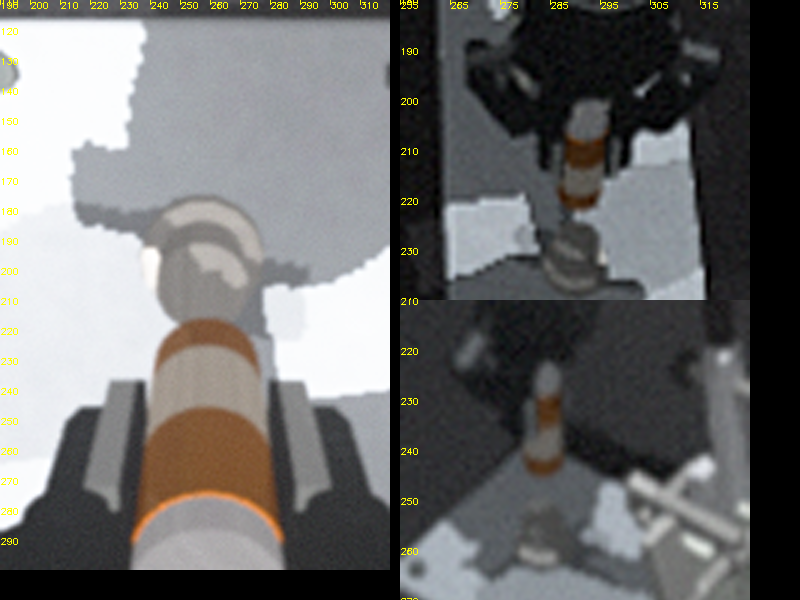

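Wrist crop: post top is centred near column 258.7 with its far rim at row 190. The vial's bottom far rim is at row 216, centre column 259.3, so the lateral alignment is good. Next I'll compute the x offset.

```bash
python3 - <<'E'
from h import *
C={n:np.load(f'pics/{n}p_cal.npy',allow_pickle=True).item() for n in('wrist','scene','side')}
th=np.linspace(0,2*np.pi,180)
circ=lambda xy,r,z:np.c_[xy[0]+r*np.cos(th),xy[1]+r*np.sin(th),0*th+z]
zb=.1213-.0331
def q(n,xy,r,z,far):
    p=proj(C[n],circ(xy,r,z)); return np.array([(p[:,0].min()+p[:,0].max())/2, p[:,1].min() if far else p[:,1].max()])
def sol(obs,r,z):
    f=lambda u:np.concatenate([q(n,u,r,z,far)-o for n,far,o in obs]);s=least_squares(f,[.56,.085],diff_step=1e-4);return s.x.round(4),s.fun.round(1)
print('vial wrist',sol([('wrist',1,(259.3,216))],.012,zb))
print('vial scene',sol([('scene',0,(290.6,221.6))],.012,zb))
print('vial side',sol([('side',0,(228.6,244.6))],.012,zb))
print('post wrist',sol([('wrist',1,(258.7,190))],.013,.044))
for n,o in(('scene',(290.3,227.7)),('side',(228.6,252.8))):
    print('post',n,least_squares(lambda u:proj(C[n],[*u,.044])[0]-o,[.56,.085]).x.round(4))
E
```

```text
vial wrist (array([0.5594, 0.0835]), array([-0., -0.]))
vial scene (array([0.5574, 0.0839]), array([0., 0.]))
vial side (array([0.5594, 0.0826]), array([-0.,  0.]))
post wrist (array([0.5628, 0.0835]), array([-0., -0.]))
post scene [0.5611 0.0848]
post side [0.5584 0.0871]
```

Call:
{"op": "jog_arm", "data": {
  "targets": [
    [0.003,-0.001,0.01,0],
    [0.003,-0.001,0.02,0],
    [0.003,-0.001,0.03,0],
    [0.003,-0.001,0.038,0],
    [0.003,-0.001,0.038,0]
  ]
}}

```text
time: 4.3
tool_pos: [0.5651, 0.083, 0.0796]
tool_rot: [0.0, 0.998, -0.065, -0.003]
contact_force: [-0.8, 0.4, -1.0]
gripper_width: 0.266
```

Call:
{"op": "jog_arm", "data": {
  "targets": [
    [0,0,0.002,0],
    [0,0,0.003,0],
    [0,0,0.003,0]
  ]
}}

```text
time: 4.55
tool_pos: [0.5674, 0.0833, 0.0801]
tool_rot: [-0.0, 0.998, -0.065, 0.0]
contact_force: [0.3, 1.1, 0.1]
gripper_width: 0.265
```

```bash
python3 - <<'E'
from h import *
import cv2
rel([.567,.083,.0775],-7.4)
f=cams.grab_frame('wrist')
cv2.imwrite('pics/w2.png',cv2.resize(f[110:310,180:340,::-1],None,fx=3,fy=3,interpolation=cv2.INTER_CUBIC))
E
```

```text
t 4.55 tcp [0.5674 0.0833 0.0801] yaw -7.42 zax [ 0.  0. -1.] F [0.3 1.1 0.1] g 0.265 j [0.02 0.07 1.86 0.   1.21 1.72]
shift [-0.0003  0.0003  0.0026] turn -0.015842966250101398
```

View pics/w2.png

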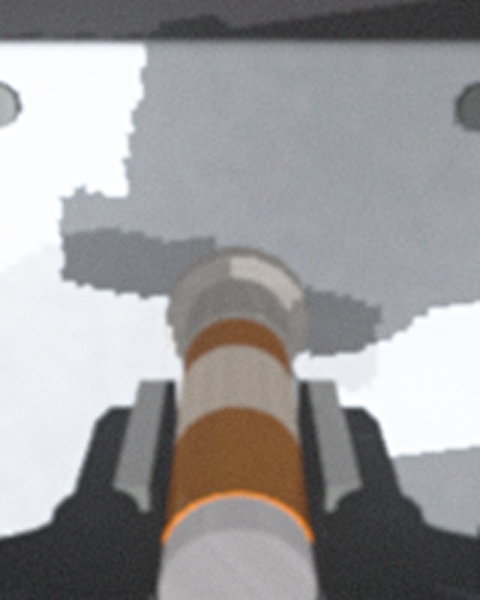

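```bash
python3 - <<'E'
from h import *
th=np.linspace(0,2*np.pi,180)
circ=lambda xy,r,z:np.c_[xy[0]+r*np.cos(th),xy[1]+r*np.sin(th),0*th+z]
for nm,C,off in(('p1',np.load('pics/wristp_cal.npy',allow_pickle=True).item(),190),('w2',cams.get_calibration('wrist'),180)):
  for xy in((.5628,.0835),(.5665,.0835)):
    for r,z in((.019,.022),(.013,.022),(.013,.044),(.012,.0470 if nm=='w2' else .0882)):
        p=proj(C,circ(xy,r,z)); a,b=(p.min(0)-[off,110])*3,(p.max(0)-[off,110])*3
        print(nm,xy,r,z,'cols',a[0].round(),b[0].round(),'rows',a[1].round(),b[1].round())
E
```

```text
p1 (0.5628, 0.0835) 0.019 0.022 cols 144.0 269.0 rows 198.0 316.0
p1 (0.5628, 0.0835) 0.013 0.022 cols 163.0 249.0 rows 218.0 298.0
p1 (0.5628, 0.0835) 0.013 0.044 cols 160.0 253.0 rows 240.0 327.0
p1 (0.5628, 0.0835) 0.012 0.0882 cols 154.0 258.0 rows 304.0 399.0
p1 (0.5665, 0.0835) 0.019 0.022 cols 142.0 267.0 rows 186.0 305.0
p1 (0.5665, 0.0835) 0.013 0.022 cols 162.0 247.0 rows 206.0 287.0
p1 (0.5665, 0.0835) 0.013 0.044 cols 158.0 251.0 rows 227.0 315.0
p1 (0.5665, 0.0835) 0.012 0.0882 cols 152.0 256.0 rows 289.0 385.0
w2 (0.5628, 0.0835) 0.019 0.022 cols 169.0 316.0 rows 252.0 387.0
w2 (0.5628, 0.0835) 0.013 0.022 cols 192.0 292.0 rows 275.0 367.0
w2 (0.5628, 0.0835) 0.013 0.044 cols 188.0 298.0 rows 308.0 408.0
w2 (0.5628, 0.0835) 0.012 0.047 cols 191.0 295.0 rows 317.0 411.0
w2 (0.5665, 0.0835) 0.019 0.022 cols 167.0 314.0 rows 239.0 375.0
w2 (0.5665, 0.0835) 0.013 0.022 cols 190.0 291.0 rows 261.0 354.0
w2 (0.5665, 0.0835) 0.013 0.044 cols 185.0 297.0 rows 293.0 394.0
w2 (0.5665, 0.0835) 0.012 0.047 cols 189.0 293.0 rows 302.0 397.0
```

Modelled circle rows match the picture for a post at x≈0.563 and the vial at x≈0.5626, so centring is within about 1 mm. Next I'll set it down.

Call:
{"op": "jog_arm", "data": {
  "targets": [
    [0,-0.0005,0.001,0],
    [0,-0.0005,0.002,0],
    [0,-0.0005,0.003,0],
    [0,-0.0005,0.003,0],
    [0,-0.0005,0.003,0]
  ]
}}

```text
time: 5.02
tool_pos: [0.5674, 0.0837, 0.0771]
tool_rot: [-0.0, 0.998, -0.065, 0.0]
contact_force: [0.0, 0.0, -0.2]
gripper_width: 0.261
```

```bash
python3 - <<'E'
from h import *
rel([.567,.083,.077],-7.4)
E
```

```text
t 5.02 tcp [0.5674 0.0837 0.0771] yaw -7.42 zax [ 0.  0. -1.] F [ 0.   0.  -0.2] g 0.261 j [0.02 0.08 1.86 0.   1.21 1.72]
shift [-0.0003  0.0008  0.0001] turn -0.018472390085563895
```

Call:
{"op": "jog_arm", "data": {
  "targets": [
    [0,0,0.0005,0],
    [0,0,0.001,0],
    [0,0,0.001,0]
  ]
}}

```text
time: 5.27
tool_pos: [0.5676, 0.0837, 0.0771]
tool_rot: [0.0, 0.998, -0.065, 0.0]
contact_force: [-2.0, -0.1, 4.7]
gripper_width: 0.265
```

Contact shows as 4.7 N upward with no further descent, so I'll release.

Call:
{"op": "jog_arm", "data": {
  "targets": [
    [0,0,0,0],
    [0,0,0,0],
    [0,0,0,0],
    [0,0,0,0],
    [0,0,0,0]
  ],
  "fingers": 0.7
}}

```text
time: 5.68
tool_pos: [0.5671, 0.0837, 0.0757]
tool_rot: [0.0, 0.998, -0.065, -0.0]
contact_force: [-0.2, -0.3, -0.6]
gripper_width: 0.702
```

Call:
{"op": "jog_arm", "data": {
  "targets": [
    [0,0,-0.02,0],
    [0,0,-0.05,0],
    [0,0,-0.08,0],
    [0,0,-0.11,0],
    [0,0,-0.14,0]
  ]
}}

```text
time: 6.1
tool_pos: [0.567, 0.0837, 0.2172]
tool_rot: [0.0, 0.998, -0.065, -0.0]
contact_force: [-0.3, 0.3, 0.1]
gripper_width: 0.706
```

```bash
python3 - <<'E'
from h import *
import cv2
rel(None)
f=cams.grab_frame('wrist')
c=cams.get_calibration('wrist')
print(proj(c,[[.563,.0835,.119],[.563,.0835,.044]]).round(1))
o=np.zeros((600,800,3),np.uint8)
o[:,:400]=cv2.resize(f[100:250,205:305,::-1],None,fx=4,fy=4,interpolation=cv2.INTER_CUBIC)
f=cams.grab_frame('side');o[:,400:]=cv2.resize(f[190:290,200:267,::-1],(400,600),interpolation=cv2.INTER_CUBIC)
cv2.imwrite('pics/r1.png',o)
E
```

```text
t 6.1 tcp [0.567  0.0837 0.2172] yaw -7.42 zax [-0.  0. -1.] F [-0.3  0.3  0.1] g 0.706 j [ 0.02 -0.06  1.75  0.    1.45  1.72]
[[261.6 200.9]
 [261.1 180. ]]
```

View pics/r1.png

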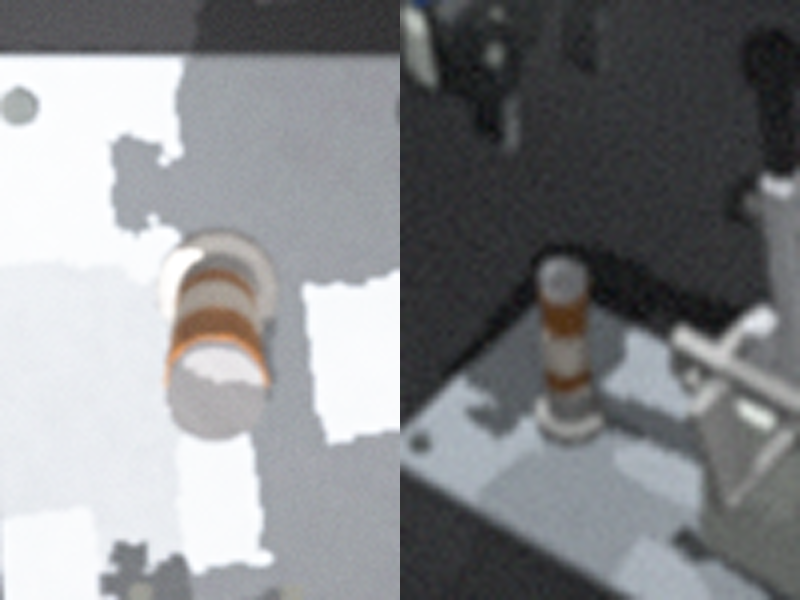

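Vial stands upright on the post, centred within its rim in both views, and the fingers are clear. Now the catch: shut the fingers and approach from the front of the tab.

```bash
python3 - <<'E'
from h import *
v=np.load('press.npy');v[:2]=.5625,.0845;np.save('press.npy',v)
for p in([0,-97,217],[125,-97,182],[200,-97,182]): rel(P(v,p)[0],-7.4)
E
```

```text
t 6.2 tcp [0.5707 0.0838 0.2232] yaw -7.42 zax [ 0.012  0.    -1.   ] F [-0.3  0.2 -0.5] g 0.698 j [ 0.02 -0.06  1.74  0.    1.45  1.72]
shift [-0.0082 -0.0966  0.0063] turn -0.01668238525495358
t 6.2 tcp [0.5707 0.0838 0.2232] yaw -7.42 zax [ 0.012  0.    -1.   ] F [-0.3  0.2 -0.5] g 0.698 j [ 0.02 -0.06  1.74  0.    1.45  1.72]
shift [-0.1336 -0.0966  0.0398] turn -0.01668238525495358
t 6.2 tcp [0.5707 0.0838 0.2232] yaw -7.42 zax [ 0.012  0.    -1.   ] F [-0.3  0.2 -0.5] g 0.698 j [ 0.02 -0.06  1.74  0.    1.45  1.72]
shift [-0.2086 -0.0966  0.0389] turn -0.01668238525495358
```

Call:
{"op": "jog_arm", "data": {
  "targets": [
    [0,-0.035,0,0],
    [0,-0.07,0,0],
    [-0.005,-0.097,0,0],
    [-0.04,-0.097,0,0],
    [-0.07,-0.097,0,0]
  ],
  "fingers": 0
}}

```text
time: 6.62
tool_pos: [0.5091, 0.1901, 0.2133]
tool_rot: [0.001, 0.998, -0.064, -0.002]
contact_force: [-0.7, 0.2, -0.1]
gripper_width: 0.01
```

Call:
{"op": "jog_arm", "data": {
  "targets": [
    [-0.03,0,0,0],
    [-0.05,0,0.01,0],
    [-0.055,0,0.034,0],
    [-0.055,0,0.034,0],
    [-0.055,0,0.034,0]
  ]
}}

```text
time: 7.03
tool_pos: [0.4545, 0.1958, 0.1801]
tool_rot: [0.001, 0.998, -0.065, -0.002]
contact_force: [0.0, 0.5, 0.6]
gripper_width: -0.001
```

```bash
python3 - <<'E'
from h import *
import cv2
v=np.load('press.npy')
for p in([125,-97,182],[200,-97,182]): rel(P(v,p)[0],-7.4)
o=np.zeros((600,800,3),np.uint8)
f=cams.grab_frame('wrist');o[:300,:400]=cv2.resize(f[:,:,::-1],(400,300),interpolation=cv2.INTER_AREA)
f=cams.grab_frame('scene');o[:,400:]=cv2.resize(f[110:215,270:340,::-1],(400,600),interpolation=cv2.INTER_CUBIC)
f=cams.grab_frame('side');o[300:,:400]=cv2.resize(f[190:290,225:358,::-1],(400,300),interpolation=cv2.INTER_CUBIC)
cv2.imwrite('pics/c1.png',o)
E
```

```text
t 7.03 tcp [0.4545 0.1958 0.1801] yaw -7.4 zax [-0.004 -0.001 -1.   ] F [0.  0.5 0.6] g -0.001 j [ 0.26 -0.23  1.96 -0.    1.41  1.96]
shift [-0.0035 -0.0006 -0.0019] turn -0.00037906270272625164
t 7.03 tcp [0.4545 0.1958 0.1801] yaw -7.4 zax [-0.004 -0.001 -1.   ] F [0.  0.5 0.6] g -0.001 j [ 0.26 -0.23  1.96 -0.    1.41  1.96]
shift [-0.0785 -0.0007 -0.0016] turn -0.00037906270272625164
```

View pics/c1.png

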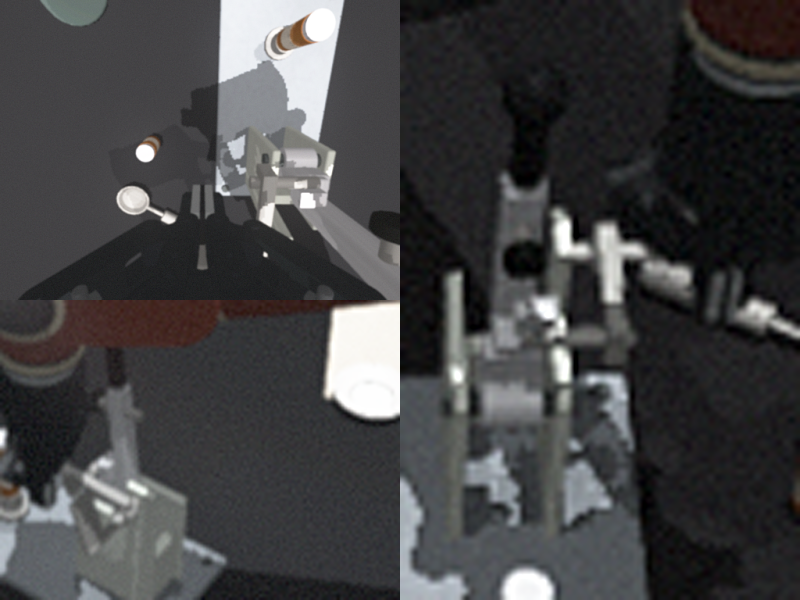

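Closed fingertips sit in front of the tab (which they hide in the scene view), clear of the lever and cheeks. Pushing back now.

Call:
{"op": "jog_arm", "data": {
  "targets": [
    [-0.01,0,0,0],
    [-0.02,0,0,0],
    [-0.03,0,0,0],
    [-0.036,0,0,0],
    [-0.042,0,0,0]
  ]
}}

```text
time: 7.6
tool_pos: [0.414, 0.2017, 0.1828]
tool_rot: [-0.0, 0.998, -0.065, 0.001]
contact_force: [3.4, -0.4, 3.6]
gripper_width: -0.0
```

Call:
{"op": "jog_arm", "data": {
  "targets": [
    [-0.006,0,0,0],
    [-0.012,0,0,0],
    [-0.018,0,0,0],
    [-0.022,0,0,0],
    [-0.026,0,0,0]
  ]
}}

```text
time: 8.02
tool_pos: [0.3878, 0.2049, 0.1819]
tool_rot: [0.0, 0.998, -0.065, -0.0]
contact_force: [2.5, -0.3, 1.2]
gripper_width: 0.002
```

Call:
{"op": "jog_arm", "data": {
  "targets": [
    [-0.003,0,0,0],
    [-0.006,0,0,0],
    [-0.006,0,0,0]
  ]
}}

```text
time: 8.27
tool_pos: [0.3817, 0.2057, 0.1818]
tool_rot: [-0.0, 0.998, -0.065, -0.001]
contact_force: [0.1, 0.3, 0.7]
gripper_width: -0.002
```

```bash
python3 - <<'E'
from h import *
v=np.load('press.npy')
rel(P(v,[200,-97,182])[0],-7.4)
E
```

```text
t 8.27 tcp [0.3817 0.2057 0.1818] yaw -7.4 zax [-0.001  0.    -1.   ] F [0.1 0.3 0.7] g -0.002 j [ 0.32 -0.4   2.09  0.    1.45  2.02]
shift [-0.0051 -0.0002 -0.0002] turn -0.004011735653904225
```

Call:
{"op": "jog_arm", "data": {
  "targets": [
    [-0.003,0,0,0],
    [-0.006,0,0,0],
    [-0.008,0,0,0],
    [-0.008,0,0,0]
  ]
}}

```text
time: 8.6
tool_pos: [0.3766, 0.2067, 0.1839]
tool_rot: [-0.0, 0.998, -0.065, 0.003]
contact_force: [5.7, -0.8, 3.5]
gripper_width: -0.004
```

Call:
{"op": "jog_arm", "data": {
  "targets": [
    [-0.003,0,0,0],
    [-0.006,0,0,0],
    [-0.006,0,0,0],
    [-0.006,0,0,0]
  ]
}}

```text
time: 8.93
tool_pos: [0.3728, 0.2075, 0.1857]
tool_rot: [-0.001, 0.998, -0.065, 0.006]
contact_force: [11.0, -1.6, 6.5]
gripper_width: -0.0
```

```bash
python3 - <<'E'
from h import *
v=np.load('press.npy')
rel(P(v,[200,-97,182])[0],-7.4)
import cv2
o=np.zeros((600,800,3),np.uint8)
f=cams.grab_frame('wrist');o[:300,:400]=cv2.resize(f[:,:,::-1],(400,300),interpolation=cv2.INTER_AREA)
f=cams.grab_frame('scene');o[:,400:]=cv2.resize(f[110:215,270:340,::-1],(400,600),interpolation=cv2.INTER_CUBIC)
f=cams.grab_frame('side');o[300:,:400]=cv2.resize(f[190:290,225:358,::-1],(400,300),interpolation=cv2.INTER_CUBIC)
cv2.imwrite('pics/c2.png',o)
E
```

```text
t 8.93 tcp [0.3728 0.2075 0.1857] yaw -7.45 zax [ 0.013  0.001 -1.   ] F [11.  -1.6  6.5] g -0.0 j [ 0.34 -0.43  2.11 -0.    1.45  2.04]
shift [0.0039 0.0004 0.0038] turn -0.05494445056220254
```

View pics/c2.png

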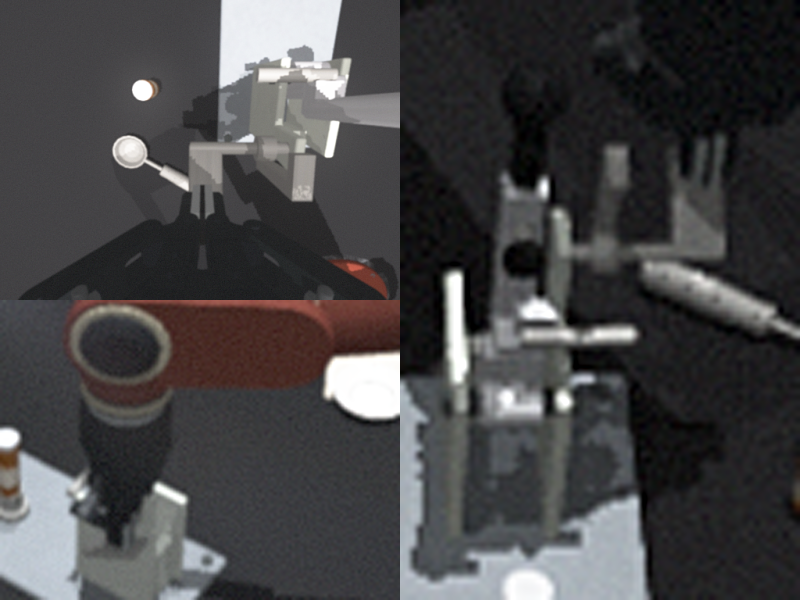

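The tab leans back and the claw is off the pin. Reaction is 11 N, but I can't tell yet whether it's at its stop. I'll press down on the leaning tab from above, where the contact height also tells the angle.

Call:
{"op": "jog_arm", "data": {
  "targets": [
    [0.012,0,0,0],
    [0.012,0,-0.03,0],
    [0.0,0,-0.045,0],
    [-0.002,0,-0.045,0],
    [-0.002,0,-0.045,0]
  ]
}}

```text
time: 9.5
tool_pos: [0.3664, 0.2079, 0.2274]
tool_rot: [-0.0, 0.998, -0.064, 0.0]
contact_force: [0.3, -0.1, -0.0]
gripper_width: 0.003
```

```bash
python3 - <<'E'
from h import *
v=np.load('press.npy')
rel(P(v,[208,-97,195])[0],-7.4)
E
```

```text
t 9.5 tcp [0.3664 0.2079 0.2274] yaw -7.39 zax [ 0.001  0.001 -1.   ] F [ 0.3 -0.1 -0. ] g 0.003 j [ 0.34 -0.47  2.07  0.    1.54  2.04]
shift [0.0024 0.0001 0.0324] turn 0.013216994063173004
```

Call:
{"op": "jog_arm", "data": {
  "targets": [
    [0,0,0.008,0],
    [0,0,0.016,0],
    [0,0,0.024,0],
    [0,0,0.024,0]
  ]
}}

```text
time: 9.83
tool_pos: [0.3648, 0.207, 0.1989]
tool_rot: [0.001, 0.998, -0.065, -0.003]
contact_force: [-0.2, 0.6, -0.4]
gripper_width: 0.003
```

Call:
{"op": "jog_arm", "data": {
  "targets": [
    [0,0,0.004,0],
    [0,0,0.008,0],
    [0,0,0.008,0]
  ]
}}

```text
time: 10.08
tool_pos: [0.3662, 0.2075, 0.1939]
tool_rot: [0.0, 0.998, -0.065, -0.001]
contact_force: [-0.3, 0.2, 0.0]
gripper_width: 0.001
```

Call:
{"op": "jog_arm", "data": {
  "targets": [
    [0,0,0.004,0],
    [0,0,0.008,0],
    [0,0,0.008,0]
  ]
}}

```text
time: 10.33
tool_pos: [0.3679, 0.208, 0.1891]
tool_rot: [-0.001, 0.998, -0.065, 0.002]
contact_force: [-0.7, -0.9, 4.4]
gripper_width: -0.002
```

Contact came only at z≈0.190, where the model puts the tab at its 1.4 rad stop, so the catch is fully off. Now to the knob.

Call:
{"op": "jog_arm", "data": {
  "targets": [
    [0,0,-0.04,0],
    [0,0,-0.08,0],
    [0,0,-0.12,0],
    [0,0,-0.16,0],
    [0,0,-0.19,0]
  ]
}}

```text
time: 10.75
tool_pos: [0.367, 0.2078, 0.381]
tool_rot: [-0.001, 0.998, -0.065, 0.002]
contact_force: [0.9, 0.3, 0.9]
gripper_width: -0.004
```

Call:
{"op": "jog_arm", "data": {
  "targets": [
    [0,0,0,0],
    [0,0,0,0]
  ]
}}

```text
time: 10.92
tool_pos: [0.3674, 0.208, 0.3796]
tool_rot: [-0.001, 0.998, -0.065, 0.002]
contact_force: [0.1, 0.7, -0.9]
gripper_width: -0.004
```

```bash
python3 - <<'E'
from h import *
v=np.load('press.npy')
rel(P(v,[124,0,380])[0],-7.4)
E
```

```text
t 10.92 tcp [0.3674 0.208  0.3796] yaw -7.42 zax [ 0.005  0.002 -1.   ] F [ 0.1  0.7 -0.9] g -0.004 j [ 0.34 -0.49  1.83 -0.    1.79  2.04]
shift [ 0.0854  0.0972 -0.0002] turn -0.016992648562105472
```

Call:
{"op": "jog_arm", "data": {
  "targets": [
    [0.025,0.028,0,0],
    [0.05,0.056,0,0],
    [0.075,0.084,0,0],
    [0.085,0.097,0,0],
    [0.085,0.097,0,0]
  ],
  "fingers": 1
}}

```text
time: 11.33
tool_pos: [0.439, 0.098, 0.3739]
tool_rot: [0.001, 0.998, -0.067, -0.002]
contact_force: [-0.3, 0.8, -0.4]
gripper_width: 0.708
```

```bash
python3 - <<'E'
from h import *
import cv2
v=np.load('press.npy')
c=cams.get_calibration('wrist')
print(proj(c,P(v,[[124,0,323],[124,0,338],[0,0,119]])).round(1))
f=cams.grab_frame('wrist')
rel(P(v,[124,0,304])[0],-7.4)
cv2.imwrite('pics/k1.png',cv2.resize(cv2.convertScaleAbs(f[:,:,::-1],alpha=1.8,beta=20),(768,576)))
E
```

```text
[[256.8 214.8]
 [256.7 223.2]
 [257.1  63.8]]
t 11.38 tcp [0.4383 0.0994 0.3744] yaw -7.6 zax [-0.004 -0.    -1.   ] F [-1.  -0.4 -0.7] g 0.793 j [ 0.06 -0.42  1.79  0.    1.77  1.76]
shift [ 0.0014 -0.0013  0.0704] turn -0.19950070017117394
```

View pics/k1.png

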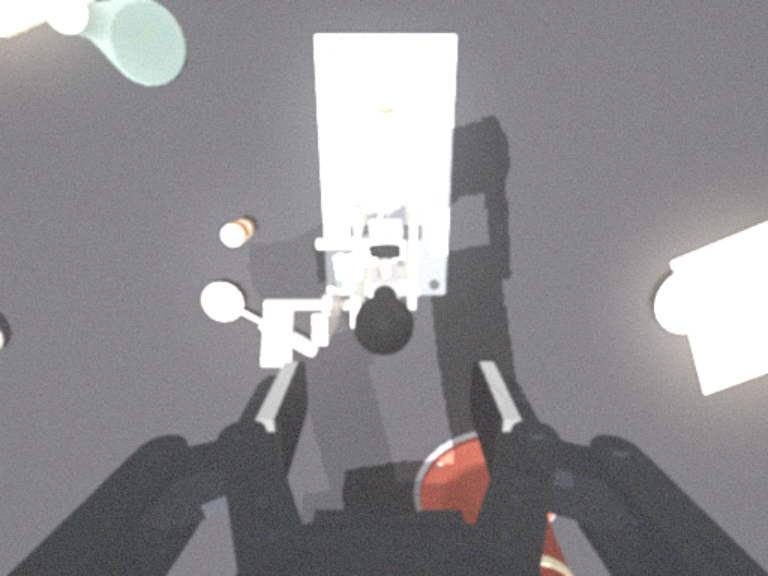

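Knob is at (256,216.7) native against (256.8,214.8) predicted, so it is right between the open fingers. The catch is seen leaning back. I'll descend and grip.

Call:
{"op": "jog_arm", "data": {
  "targets": [
    [0.0,0,0.02,0],
    [0.0,0,0.04,0],
    [0.0,0,0.06,0],
    [0.0,0,0.072,0],
    [0.0,0,0.072,0]
  ],
  "fingers": 1
}}

```text
time: 11.8
tool_pos: [0.4362, 0.1013, 0.3007]
tool_rot: [0.0, 0.998, -0.064, -0.003]
contact_force: [-0.5, -0.3, -0.5]
gripper_width: 0.997
```

Call:
{"op": "jog_arm", "data": {
  "targets": [
    [0,0,0,0],
    [0,0,0,0],
    [0,0,0,0]
  ]
}}

```text
time: 12.05
tool_pos: [0.4389, 0.1008, 0.3067]
tool_rot: [-0.0, 0.998, -0.064, 0.001]
contact_force: [-0.1, 0.5, 0.5]
gripper_width: 1.0
```

```bash
python3 - <<'E'
from h import *
v=np.load('press.npy')
rel(P(v,[124,0,304])[0],-7.4)
E
```

```text
t 12.05 tcp [0.4389 0.1008 0.3067] yaw -7.39 zax [ 0.003  0.    -1.   ] F [-0.1  0.5  0.5] g 1.0 j [ 0.06 -0.42  1.9   0.    1.66  1.76]
shift [0.0007 0.0002 0.0027] turn 0.0061150186685487995
```

Call:
{"op": "jog_arm", "data": {
  "targets": [
    [0,0,0.003,0],
    [0,0,0.003,0],
    [0,0,0.003,0],
    [0,0,0.003,0],
    [0,0,0.003,0]
  ],
  "fingers": 0
}}

```text
time: 12.47
tool_pos: [0.4385, 0.1005, 0.3025]
tool_rot: [-0.0, 0.998, -0.065, 0.0]
contact_force: [-0.5, 0.4, 2.2]
gripper_width: 0.319
```

Call:
{"op": "jog_arm", "data": {
  "targets": [
    [0,0,0,0],
    [0,0,0,0]
  ]
}}

```text
time: 12.63
tool_pos: [0.4385, 0.1005, 0.3025]
tool_rot: [-0.0, 0.998, -0.065, 0.0]
contact_force: [-0.2, 0.7, 2.3]
gripper_width: 0.318
```

```bash
python3 - <<'E'
from h import *
v=np.load('press.npy')
rel(P(v,[124,0,304])[0],-7.4)
def k(q): a=1.45-q; return np.array([120-210*np.cos(a)+30*np.sin(a),0,111+210*np.sin(a)+30*np.cos(a)])
for q in np.r_[0:1.45:.1,1.45]: d=k(q)-k(0); print(round(q,2),'tool shift x',round(-d[0]/1000,4),'z',round(-d[2]/1000,4))
E
```

```text
t 12.63 tcp [0.4385 0.1005 0.3025] yaw -7.42 zax [ 0.001  0.    -1.   ] F [-0.2  0.7  2.3] g 0.318 j [ 0.06 -0.42  1.91  0.    1.65  1.76]
shift [ 0.001  -0.0001 -0.0015] turn -0.02076122888778542
0.0 tool shift x -0.0 z -0.0
0.1 tool shift x 0.0212 z 0.0006
0.2 tool shift x 0.0422 z 0.0033
0.3 tool shift x 0.0629 z 0.0081
0.4 tool shift x 0.0829 z 0.015
0.5 tool shift x 0.1022 z 0.0238
0.6 tool shift x 0.1205 z 0.0345
0.7 tool shift x 0.1377 z 0.047
0.8 tool shift x 0.1535 z 0.0611
0.9 tool shift x 0.1678 z 0.0767
1.0 tool shift x 0.1805 z 0.0937
1.1 tool shift x 0.1915 z 0.1119
1.2 tool shift x 0.2005 z 0.1311
1.3 tool shift x 0.2076 z 0.151
1.4 tool shift x 0.2127 z 0.1716
1.45 tool shift x 0.2145 z 0.1821
```

Call:
{"op": "jog_arm", "data": {
  "targets": [
    [0.011,0,0,0],
    [0.021,0,0.001,0],
    [0.032,0,0.002,0],
    [0.042,0,0.003,0],
    [0.063,0,0.008,0]
  ]
}}

```text
time: 13.05
tool_pos: [0.5002, 0.0923, 0.2946]
tool_rot: [0.0, 0.998, -0.064, -0.001]
contact_force: [-3.2, -1.2, 1.6]
gripper_width: 0.321
```

```bash
python3 - <<'E'
from h import *
v=np.load('press.npy')
rel(P(v,[61,0,295])[0],-7.4)
E
```

```text
t 13.05 tcp [0.5002 0.0923 0.2946] yaw -7.39 zax [-0.002 -0.    -1.   ] F [-3.2 -1.2  1.6] g 0.321 j [ 0.04 -0.26  1.8  -0.    1.6   1.74]
shift [ 0.0018 -0.0003 -0.0004] turn 0.006416550153496736
```

Call:
{"op": "jog_arm", "data": {
  "targets": [
    [0.02,0,0.007,0],
    [0.039,0,0.016,0],
    [0.058,0,0.026,0],
    [0.075,0,0.039,0],
    [0.091,0,0.053,0]
  ]
}}

```text
time: 13.47
tool_pos: [0.5923, 0.08, 0.2415]
tool_rot: [0.0, 0.998, -0.065, 0.0]
contact_force: [-3.1, -0.6, 4.7]
gripper_width: 0.321
```

Call:
{"op": "jog_arm", "data": {
  "targets": [
    [0.014,0,0.016,0],
    [0.027,0,0.033,0],
    [0.038,0,0.051,0],
    [0.047,0,0.07,0],
    [0.05,0,0.08,0]
  ]
}}

```text
time: 13.88
tool_pos: [0.6426, 0.0732, 0.1603]
tool_rot: [0.001, 0.998, -0.065, 0.001]
contact_force: [-3.1, 1.3, 5.4]
gripper_width: 0.318
```

```bash
python3 - <<'E'
from h import *
v=np.load('press.npy')
rel(P(v,[-90,0,120.5])[0],-7.4)
E
```

```text
t 13.88 tcp [0.6426 0.0732 0.1603] yaw -7.43 zax [ 0.002 -0.001 -1.   ] F [-3.1  1.3  5.4] g 0.318 j [-0.    0.15  1.63 -0.    1.36  1.7 ]
shift [ 0.0091 -0.0009  0.0399] turn -0.02556525376219998
```

Call:
{"op": "jog_arm", "data": {
  "targets": [
    [0.003,0,0.009,0],
    [0.006,0,0.018,0],
    [0.008,0,0.027,0],
    [0.009,0,0.034,0],
    [0.0095,0,0.041,0]
  ]
}}

```text
time: 14.3
tool_pos: [0.6515, 0.0721, 0.1214]
tool_rot: [0.001, 0.998, -0.065, 0.001]
contact_force: [-2.5, -2.9, 10.7]
gripper_width: 0.318
```

Call:
{"op": "jog_arm", "data": {
  "targets": [
    [0,0,0.002,0],
    [0,0,0.004,0],
    [0,0,0.004,0]
  ]
}}

```text
time: 14.55
tool_pos: [0.6517, 0.0721, 0.1181]
tool_rot: [0.0, 0.998, -0.065, 0.002]
contact_force: [-1.2, -2.7, 10.5]
gripper_width: 0.317
```

```bash
python3 - <<'E'
from h import *
v=np.load('press.npy')
rel(P(v,[-90,0,120.5])[0],-7.4)
E
```

```text
t 14.55 tcp [0.6517 0.0721 0.1181] yaw -7.46 zax [ 0.003 -0.001 -1.   ] F [-1.2 -2.7 10.5] g 0.317 j [-0.    0.21  1.63 -0.    1.29  1.7 ]
shift [-0.0001 -0.0007 -0.0024] turn -0.05729893580558976
```

Call:
{"op": "jog_arm", "data": {
  "targets": [
    [0,0,0.002,0],
    [0,0,0.004,0],
    [0,0,0.004,0]
  ]
}}

```text
time: 14.8
tool_pos: [0.6523, 0.072, 0.1149]
tool_rot: [0.001, 0.998, -0.065, 0.002]
contact_force: [-1.5, -2.8, 11.2]
gripper_width: 0.318
```

Call:
{"op": "jog_arm", "data": {
  "targets": [
    [0,0,0.002,0],
    [0,0,0.004,0],
    [0,0,0.004,0],
    [0,0,0.004,0]
  ]
}}

```text
time: 15.13
tool_pos: [0.6526, 0.0719, 0.1115]
tool_rot: [0.001, 0.998, -0.065, 0.003]
contact_force: [-1.3, -2.4, 11.5]
gripper_width: 0.318
```

```bash
python3 - <<'E'
from h import *
import cv2
v=np.load('press.npy')
rel(P(v,[-90,0,120.5])[0],-7.4)
o=np.zeros((600,800,3),np.uint8)
f=cams.grab_frame('side');o[:,:400]=cv2.resize(f[190:310,200:280,::-1],(400,600),interpolation=cv2.INTER_CUBIC)
f=cams.grab_frame('wrist');o[:300,400:]=cv2.resize(f[:,:,::-1],(400,300),interpolation=cv2.INTER_AREA)
f=cams.grab_frame('scene');o[300:,400:]=cv2.resize(f[140:245,240:380,::-1],(400,300),interpolation=cv2.INTER_CUBIC)
cv2.imwrite('pics/f1.png',cv2.convertScaleAbs(o,alpha=1.3,beta=15))
E
```

```text
t 15.13 tcp [0.6526 0.0719 0.1115] yaw -7.41 zax [ 0.005 -0.002 -1.   ] F [-1.3 -2.4 11.5] g 0.318 j [-0.    0.22  1.64 -0.    1.28  1.7 ]
shift [-0.0009 -0.0008 -0.009 ] turn -0.00606422143096097
```

View pics/f1.png

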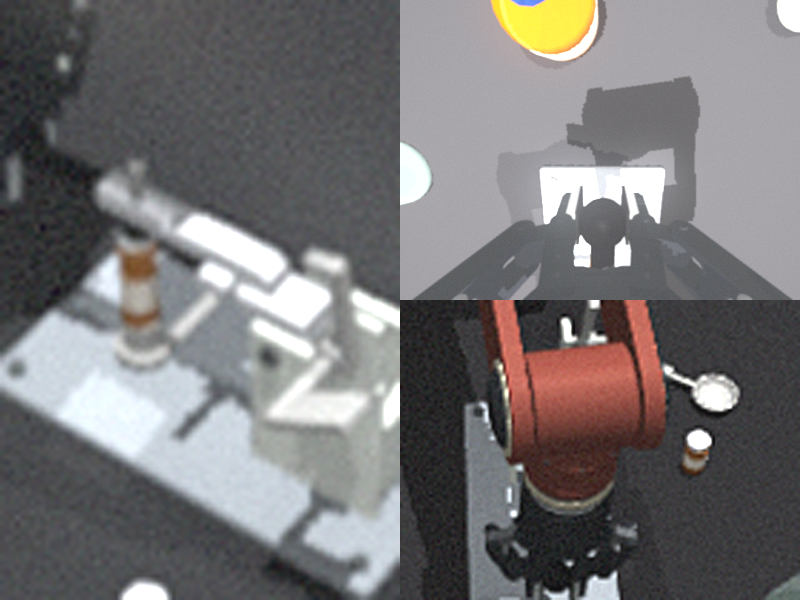

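Side view shows the lever about level with the plunger on the cap and the vial upright on the post. Wrist view shows the ball at about (260,283) native. The tool went 9 mm below nominal at constant force, so I'll check the ball height numerically.

```bash
python3 - <<'E'
from h import *
import cv2
v=np.load('press.npy');c=cams.get_calibration('wrist');f=cams.grab_frame('wrist')
def k(q): a=1.45-q; return np.array([120-210*np.cos(a)+30*np.sin(a),0,111+210*np.sin(a)+30*np.cos(a)])
T=c['cam_to_world']
for q in(1.3,1.35,1.4,1.45):
    w=P(v,k(q))[0]; print(q,w.round(3),proj(c,w).round(1),'r px',(282.65*15/1000/((T[:3,3]-w)@T[:3,2])).round(1))
g=cv2.medianBlur(cv2.cvtColor(f,cv2.COLOR_RGB2GRAY),3)
h=cv2.HoughCircles(g,cv2.HOUGH_GRADIENT,1,20,param1=60,param2=12,minRadius=22,maxRadius=45)
print([x.round(1).tolist() for x in h[0] if abs(x[0]-260)<15 and abs(x[1]-283)<25])
print('dark extents row283',np.where(g[283,225:300]<60)[0][[0,-1]]+225); print(g[283,225:300:2]); print(g[230:330:3,260])
E
```

```text
1.3 [0.645 0.074 0.172] [[259.8 347.2]] r px 39.1
1.35 [0.648 0.073 0.162] [[259.7 321.5]] r px 36.1
1.4 [0.65  0.073 0.151] [[259.7 300.1]] r px 33.5
1.45 [0.652 0.073 0.141] [[259.6 282.4]] r px 31.2
[[259.5, 285.5, 32.20000076293945]]Traceback (most recent call last):
  File "<stdin>", line 11, in <module>
IndexError: index 0 is out of bounds for axis 0 with size 0
```

Ball row 283–285 against 282.4 predicted for 1.45 rad (300 for 1.40), so the lever is at its stop. I'll hold and confirm it's steady.

Call:
{"op": "jog_arm", "data": {
  "targets": [
    [0,0,0,0],
    [0,0,0,0],
    [0,0,0,0],
    [0,0,0,0],
    [0,0,0,0]
  ]
}}

```text
time: 15.75
tool_pos: [0.6526, 0.0719, 0.1116]
tool_rot: [0.001, 0.998, -0.065, 0.003]
contact_force: [-2.3, -2.0, 11.7]
gripper_width: 0.317
```

Call:
{"op": "jog_arm", "data": {
  "targets": [
    [0,0,0,0],
    [0,0,0,0],
    [0,0,0,0],
    [0,0,0,0],
    [0,0,0,0]
  ]
}}

```text
time: 16.17
tool_pos: [0.6526, 0.0719, 0.1116]
tool_rot: [0.001, 0.998, -0.065, 0.003]
contact_force: [-1.8, -3.2, 12.4]
gripper_width: 0.319
```

```bash
python3 - <<'E'
from h import *
import cv2
v=np.load('press.npy');c=cams.get_calibration('wrist');f=cams.grab_frame('wrist');rel(None)
print(proj(c,P(v,[[-90,0,141]])).round(1))
g=cv2.medianBlur(cv2.cvtColor(f,cv2.COLOR_RGB2GRAY),3)
h=cv2.HoughCircles(g,cv2.HOUGH_GRADIENT,1,20,param1=60,param2=12,minRadius=22,maxRadius=45)
print([x.round(1).tolist() for x in h[0] if abs(x[0]-260)<15 and abs(x[1]-283)<30])
E
```

```text
t 16.22 tcp [0.6526 0.0719 0.1116] yaw -7.41 zax [ 0.005 -0.002 -1.   ] F [-1.3 -2.2 11.7] g 0.318 j [-0.    0.22  1.64 -0.    1.28  1.7 ]
[[259.6 282.4]]
[[259.5, 285.5, 32.20000076293945], [245.5, 256.5, 44.400001525878906]]
```

Call:
{"op": "jog_arm", "data": {
  "targets": [
    [0,0,0.002,0],
    [0,0,0.004,0],
    [0,0,0.006,0],
    [0,0,0.006,0],
    [0,0,0.006,0]
  ]
}}

```text
time: 16.63
tool_pos: [0.6528, 0.0721, 0.1091]
tool_rot: [0.001, 0.998, -0.065, 0.003]
contact_force: [-10.4, -3.2, 24.4]
gripper_width: 0.32
```

```bash
python3 - <<'E'
from h import *
import cv2
v=np.load('press.npy');c=cams.get_calibration('wrist');f=cams.grab_frame('wrist');rel(None)
print(proj(c,P(v,[[-90,0,141]])).round(1))
g=cv2.medianBlur(cv2.cvtColor(f,cv2.COLOR_RGB2GRAY),3)
h=cv2.HoughCircles(g,cv2.HOUGH_GRADIENT,1,20,param1=60,param2=12,minRadius=22,maxRadius=45)
print([x.round(1).tolist() for x in h[0] if abs(x[0]-260)<15 and abs(x[1]-283)<30])
# side view: lever line check
S=cams.get_calibration('side');d=cams.grab_frame('side')
def pt(q,l,n): a=1.45-q;return [120-l*np.cos(a)+n*np.sin(a),0,111+l*np.sin(a)+n*np.cos(a)]
for q in(1.3,1.35,1.4,1.45): print(q,proj(S,P(v,[pt(q,60,30),pt(q,120,30),pt(q,150,30)])).round(1).tolist())
E
```

```text
t 16.68 tcp [0.6528 0.0721 0.1091] yaw -7.43 zax [ 0.005 -0.002 -1.   ] F [-10.8  -2.9  26.1] g 0.317 j [-0.    0.22  1.64 -0.    1.28  1.7 ]
[[260.  286.1]]
[[259.5, 286.5, 32.099998474121094], [267.5, 259.5, 33.79999923706055]]
1.3 [[244.3, 236.3], [228.2, 225.9], [220.3, 220.9]]
1.35 [[243.8, 236.7], [227.6, 227.1], [219.7, 222.3]]
1.4 [[243.4, 237.2], [227.2, 228.2], [219.3, 223.8]]
1.45 [[242.9, 237.7], [226.8, 229.4], [219.0, 225.4]]
```

The force jumped to 26 N with no matching travel, and the ball is at row 286.5 against 286.1 predicted for 1.45 rad. The lever is firmly on its stop. Handing in.

```bash
python3 - <<'E'
from h import *
rel(None); print(manip.job_done())
E
```

```text
t 16.73 tcp [0.6528 0.0721 0.1091] yaw -7.43 zax [ 0.006 -0.002 -1.   ] F [-10.1  -3.   25.1] g 0.319 j [-0.    0.22  1.64 -0.    1.28  1.7 ]
the job is handed in; nothing more can be done
None
```

The job is handed in at 16.7 s: the tall vial is on the post, the catch is fully back, and the gripper is holding the lever at its lower stop. No verdict was reported, so this rests on my own checks.

- **Vial:** it is upright and centred on the post, within 1–2 mm by the wrist and scene views. I set it down until the post pushed back with 4.7 N, then let go. In the last side view it still stood upright under the plunger.
- **Catch:** I pushed the tab back, then pressed it from above. Contact came at z ≈ 190 mm, about where the tab should be at its 1.4 rad stop. Later views show it leaning back.
- **Lever:** in the last wrist picture the ball was at row 286.5, against 286.1 expected at 1.45 rad. The upward force on the tool rose from 12 N to about 25 N once the lever met its stop.
- **Plunger:** its force on the cap could not be measured directly. The side view shows it on the cap, and the pull force matched the expected spring load.

**Disagreements:** the tool ended about 11 mm lower against the ball than when it first gripped. The ball may have slipped a little in the pads; the last readings were steady. In the early press fit, the knob in the scene view was 5 pixels off. A later wrist view put it within about 2 pixels.

I planned the path clear of the bystanders, and none looked moved in the views I took.

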